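Work a tight bung out of a sample can

TASK

Open the steel sample can: rock its tight red bung to and fro in the mouth while easing it up, until it comes out, and put the bung in the white dish. Leave the can standing upright on the worktop where it is - do not lift it by the bung - and do not push the other things about.

Things in the scene. Friction and masses are not known exactly. Their poses are not given: they have to be found in the camera images.
- can: Stainless-steel sample can with a blue band, loose on the worktop, 1.4 kg: body 101 mm across, shoulder at 90 to 112 mm, narrow neck (40 mm across, 44 mm at its rolled rim), mouth 138 mm above the foot. Origin: centre of its foot; z is its axis, upward; its yaw does not matter.
- can_mouth (a point): Centre of the can's mouth, on its axis, level with the top of the rim (138 mm above the foot).
- can_seal (a point): Point on the can's axis 5 mm below the rim, centre of the black elastic lip seal in the neck. A straight pull on the bung takes about 22 N, more than the can weighs, and lifts the can. Rocked about this point 0.12 to 0.18 rad to each side in turn, about a second a stroke and rising about 3 mm a stroke, the ribs slip past the seal one side at a time: two rocks to each side.
- bung_mid (a point): Centre of the red-brown rubber bung, on its axis 28 mm above its foot (50 g, 56 mm long; z towards its head). Home, it is 4 mm above the mouth. Above it is a round knob 36 mm across; 32 mm stand out of the mouth: grip there, fingertips 6 mm or more above the rim. Below, a 28 mm shank with two ribs, 32 mm across, at 9 and 15.5 mm above the foot. Loose after 13 mm of rise, clear after 24.
- dish_floor (a point): Centre of the inner floor of the round white porcelain dish (115 mm across the rim, 30 mm high, inner floor about 80 mm across and 5 mm above the worktop). It stands loose on the worktop, 300 g.
- sample_jar_1_mid (a point): Sample jar with red lid, 48 mm across, 72 mm high; bystander. Point at its centre.
- sample_jar_3_mid (a point): Low sample jar with white lid, 48 mm across, 57 mm high; bystander. Point at its centre.
- beaker_mid (a point): Clear glass beaker, 53 mm across, 71 mm high; bystander. Point at its centre.
- reagent_2_mid (a point): Amber glass bottle with black cap, 49 mm across, 105 mm high; bystander. Point at its centre.
- calculator_mid (a point): Dark calculator, 125 x 72 x 16 mm, lying flat; bystander. Point at its centre.
Not all that is in view belongs to the job. Leave any orange or turquoise look-alike of the part that bears bung_mid alone.

How it is judged:
On the way, in this order (a step that is already met when the one before it is completed fails the run):
1. the bung is rocked over (0.07 rad or more from the can's axis) while still held in the mouth, less than 7 mm up (angle between the z axis of bung_mid and the z axis of can, either way round above 0.07 rad and z of bung_mid in the frame of can below 0.149 m).
2. it is rocked back to upright (within 0.045 rad), still held in the mouth, less than 11 mm up (angle between the z axis of bung_mid and the z axis of can, either way round below 0.045 rad and z of bung_mid in the frame of can below 0.153 m).
3. it is rocked over again to either side (0.07 rad or more), still held in the mouth, less than 13 mm up (angle between the z axis of bung_mid and the z axis of can, either way round above 0.07 rad and z of bung_mid in the frame of can below 0.155 m).
4. the bung is out of the mouth and the can stands upright on the worktop (distance between bung_mid and can_mouth above 0.035 m and angle between can's own z axis and vertical below 0.05 rad and height (world z) of can below 0.004 m), for 0.1 s.
At the end, for the whole second after the job is handed in: The bung rests in the dish (its centre within 45 mm of the dish's axis and less than 40 mm above its floor), the dish level; the can stands upright (within 0.05 rad) on the worktop within 60 mm of where it was (horizontal distance between bung_mid and dish_floor below 0.045 m and z of bung_mid in the frame of dish_floor below 0.04 m and linear speed of bung below 0.02 m/s and angle between dish_floor's own z axis and vertical below 0.08 rad and angle between can's own z axis and vertical below 0.05 rad and height (world z) of can below 0.004 m and distance of can from where it was at the start of the episode below 0.06 m); the robot touches nothing.
It fails at once if the can is lifted off the worktop (its foot's centre more than 15 mm up) (height (world z) of can above 0.015 m).
It fails at once if the can is tipped by more than 0.3 rad (angle between can's own z axis and vertical above 0.3 rad).
It fails at once if a bystander (jar, beaker, amber bottle or calculator) is pushed more than 30 mm (distance of any of sample_jar_1_mid, sample_jar_3_mid, beaker_mid, reagent_2_mid, calculator_mid from where it was at the start of the episode above 0.03 m).
It also fails if it takes over 51 s, if anything falls off the work surface, if the arm or the gripper's body presses on something with over 40 N, if the wrist force passes 120 N, or if a joint passes its speed limit or range.

ROBOT

A 6-joint arm with a two-finger parallel gripper is mounted at the origin on a cart in front of the work surface, level with it; the furniture and walls round the work are solid. World frame = base frame: x ahead of the robot, y to its left, z up, the work surface at z = 0. Lengths are in m, angles in rad, forces in N, time in s.
With the tool pointing down it reaches from about 0.425 to 0.95 m from the base axis. Payload 3.5 kg.
Tool frame: the origin (TCP) lies at the very end of the fingers, on their centre line; the grasp point (between the pads) lies 19 mm behind it; z points along the fingers, y is the line along which they close (so a half turn about z gives the same grasp; the last joint's range is limited). The gripper opens to 85 mm and grips with 20 to 120 N. Pads are 22 mm wide; open, the fingers measure 114 mm over their backs; the gripper's body (76 mm by 85 mm) begins 54 mm behind the grasp point. The pads swing forward as they close: fully open they stand 13 mm farther back than shut.
Start: joints at [-1.459, 0.286, 1.577, -0, 1.279, -0.15], TCP at [0.175, -0.652, 0.193] pointing down, gripper open.
Joint ranges: [-2.77, 2.77], [-0.9, 2.22], [0.21, 2.48], [-1.53, 4.67], [0.24, 2.81], [-2.84, 2.84]. Speed limits (rad/s): [2.79, 2.79, 3.14, 3.14, 3.14, 3.14].

INTERFACE

Orientations are given as a unit quaternion [x, y, z, w].
In Python, from plant import ctrl, optics, sign_off gives the robot as it stands.
- The arm moves only by the shell command python3 -m creep 'ROWS' [FORCE]. ROWS is JSON, a list of rows, each an object of numbers: "x", "y", "z": the shift along the tool's x, y, z in mm; "rx", "ry", "rz": the turn, a rotation vector about the tool's x, y, z in degrees; "grip": the opening, from 0 (shut) to 1 (fully open). In form: [{"x": .., "y": .., "z": .., "rx": .., "ry": .., "rz": .., "grip": ..}, ...]. A call has exactly 10 rows; each row shifts and turns the commanded pose from where the row before left it, along the tool's axes as they then stand; what a row does not reach is not made up. A row lasts 1/12 s, in which the tool goes at most 41.7 mm and 7.16 degrees, less where a joint would pass 70% of its speed; a pose out of reach is approached as far as the arm can. A call with a gripper value outside its range is refused whole. The fingers move at their own pace and stop on an object; FORCE is the grip in N (left out, the last holds). Time passes only in rows, so rows that do not move let the fingers close, or fill a call up. It gives the time, the measured TCP pose, the force, the opening and the grip force at its end, in the units of the state.
- ctrl.get_state(): the state, without advancing time (a new reading comes with each control period).
- optics.read_camera(name): name is "side" or "top"; returns a dict with "color" (480x640x3 uint8, blue, green, red), "K" (3x3 intrinsics, pixels), "D" ([k1, k2, p1, p2, k3] as OpenCV has them; the pictures are not rectified), "R" (3x3) and "t" (3): a world point X has camera coordinates R X + t. Camera axes: x right, y down, z forward; pixel columns grow to the right and rows downward; lengths in m; the calibration is good to about 2 mm. A picture is of the moment at which its call begins. There is no depth.
- sign_off(): hands the job in; it is judged then, once.
The state is a dict: "time": time; "qpos": joint angles; "dq": joint speeds; "joint_efforts": joint torques, N m; "eef_pos": TCP position; "tcp_rot": TCP orientation; "contact_force": force on the tool from outside, world axes, zero at the start; "wrist_torque": the same for the moment, N m; "opening": opening from 0.0 (shut) to 1.0 (fully open); "finger_force": force on a finger pad.
Only numpy, scipy, OpenCV 4.12 (cv2) and the standard library are available. Lean on these libraries where they do the work, as an engineer would, in place of code of your own. Each camera call takes 0.05 s, during which the arm holds its last target. There are 200 camera calls.

## Working session

There is one attempt and no reset: what is moved stays moved. The work goes in short steps, Python scripts to look and compute and a shell command to move; the robot and the scene stay as the last step left them, time stands still between calls to the robot, and variables do not carry over. Pictures are saved under pics/ and viewed, at most 10 in all, crops included, and the job is handed in when it is done.

```bash
mkdir -p pics; ls; python3 - <<'E'
from plant import ctrl, optics
import cv2,numpy as np
s=ctrl.get_state(); print(s['time'],s['eef_pos'],s['tcp_rot'],s['opening'])
for n in('top','side'):
    c=optics.read_camera(n); cv2.imwrite(f'pics/{n}0.png',c['color']); print(n,c['K'].tolist(),c['D'],(-c['R'].T@c['t']).round(3),c['R'].round(3).tolist())
E
```

```text
pics
0.0 [ 0.17463425 -0.65124816  0.19193565] [ 9.91444671e-01  1.30522270e-01  1.48183535e-05 -1.18354233e-03] 0.9982302135419242
top [[602.0547758604612, 0.0, 324.80656983830875], [0.0, 602.0547758604612, 241.22748190210666], [0.0, 0.0, 1.0]] [-0.05482207  0.          0.          0.          0.        ] [ 0.402 -0.075  1.697] [[-0.002, -1.0, 0.01], [-0.993, 0.001, -0.116], [0.116, -0.011, -0.993]]
side [[512.1561628585885, 0.0, 330.64817798855654], [0.0, 512.1561628585885, 241.7468021333561], [0.0, 0.0, 1.0]] [0.01042248 0.         0.         0.         0.        ] [ 0.234 -0.693  0.93 ] [[0.86, -0.511, -0.003], [-0.392, -0.656, -0.644], [0.327, 0.555, -0.765]]
```

View pics/top0.png

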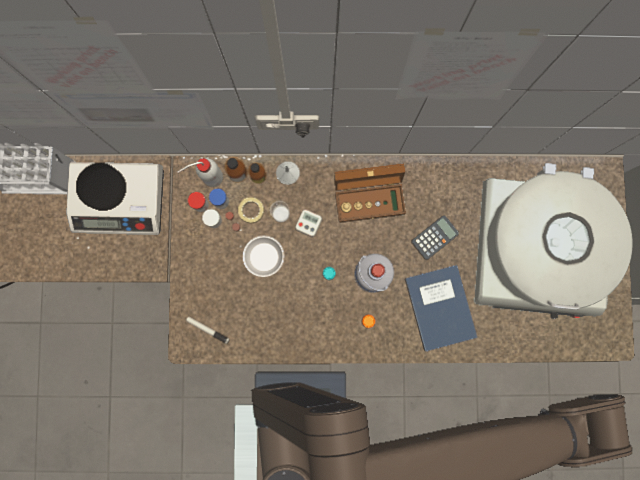

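View pics/side0.png

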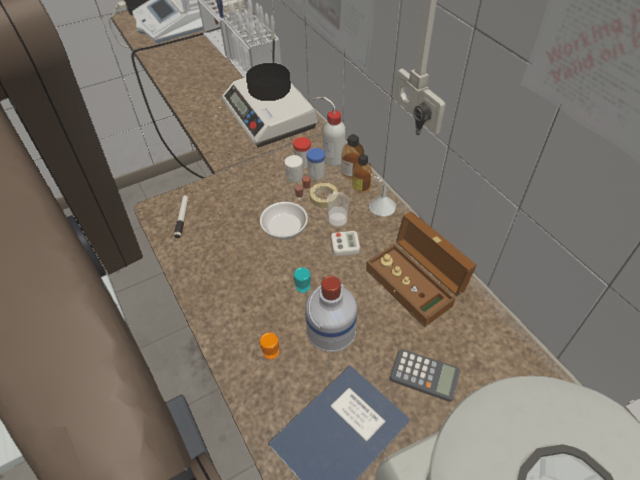

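The top view shows the can with the red bung at (377,270), the white dish at (263,256), and bystanders to the left and behind. Candidates for the bung are red (377,270) in the can's mouth, turquoise (329,273) and orange (369,321), which both stand on the worktop. Only the red one fits. The side view shows the bung at (331,288) and the dish at (284,220).

```bash
cat > h.py <<'E'
import cv2,numpy as np
from plant import ctrl,optics
def ray(c,p):
    u=cv2.undistortPoints(np.array([[p]],float),c['K'],c['D'])[0,0]
    d=c['R'].T@np.r_[u,1]; return -c['R'].T@c['t'],d
def plane(c,p,z):
    o,d=ray(c,p); return o+d*(z-o[2])/d[2]
def tri(ca,pa,cb,pb):
    (o,d),(q,e)=ray(ca,pa),ray(cb,pb)
    s,t=np.linalg.lstsq(np.c_[d,-e],q-o,rcond=None)[0]
    a,b=o+s*d,q+t*e; return (a+b)/2,np.linalg.norm(a-b)
def blob(img,lo,hi,box,hue2=None):
    x0,y0,x1,y1=box; h=cv2.cvtColor(img[y0:y1,x0:x1],cv2.COLOR_BGR2HSV)
    m=cv2.inRange(h,np.array(lo),np.array(hi))
    if hue2: m|=cv2.inRange(h,np.array([hue2,*lo[1:]]),np.array([180,*hi[1:]]))
    k=max(cv2.findContours(m,cv2.RETR_EXTERNAL,cv2.CHAIN_APPROX_NONE)[0],key=cv2.contourArea)
    return k+np.array([x0,y0])
E
python3 - <<'E'
from h import *
T,S=optics.read_camera('top'),optics.read_camera('side')
red=dict(lo=(0,110,50),hi=(12,255,255),hue2=170)
kt=blob(T['color'],box=(355,250,400,295),**red); ks=blob(S['color'],box=(305,265,355,310),**red)
(ct,rt),(cs,rs)=cv2.minEnclosingCircle(kt),cv2.minEnclosingCircle(ks)
print('bung',ct,rt,cs,rs,cv2.boundingRect(ks)); print(tri(T,ct,S,cs)); print('top z.17',plane(T,ct,.168))
print('side top ', [plane(S,p,.17) for p in [(331,283)]])
w=dict(lo=(0,0,190),hi=(180,40,255))
dt=blob(T['color'],box=(235,230,292,282),**w); ds=blob(S['color'],box=(252,195,315,245),**w)
et,es=cv2.fitEllipse(dt),cv2.fitEllipse(ds); print('dish',et,es,plane(T,et[0],.03),plane(S,es[0],.03))
# can foot outline / body circle at shoulder
a=cv2.resize(T['color'][240:330,320:410],None,fx=4,fy=4,interpolation=cv2.INTER_CUBIC)
b=cv2.resize(S['color'][265:355,290:380],None,fx=4,fy=4,interpolation=cv2.INTER_CUBIC)
cv2.imwrite('pics/crop.png',np.hstack([a,b]))
for n,p,z in[('orange',(369,321),.03),('turq',(329,273),.03)]: print(n,plane(T,p,z))
E
```

```text
bung (377.3947448730469, 270.131591796875) 6.662214756011963 (330.5, 287.2391357421875) 11.771598815917969 (321, 276, 20, 24)
(array([ 0.50756415, -0.22661269,  0.15896689]), np.float64(0.0017594819238525945))
top z.17 [ 0.50613502 -0.22538567  0.168     ]
side top  [array([ 0.51005514, -0.22596859,  0.17      ])]
dish ((262.8554992675781, 255.89959716796875), (40.11927032470703, 40.43440246582031), 44.903358459472656) ((282.311767578125, 223.40835571289062), (25.145740509033203, 33.99551773071289), 96.59430694580078) [0.55553331 0.07914467 0.03      ] [0.55015127 0.06800878 0.03      ]
orange [ 0.37537254 -0.21421126  0.03      ]
turq [ 0.50776011 -0.10452947  0.03      ]
```

View pics/crop.png

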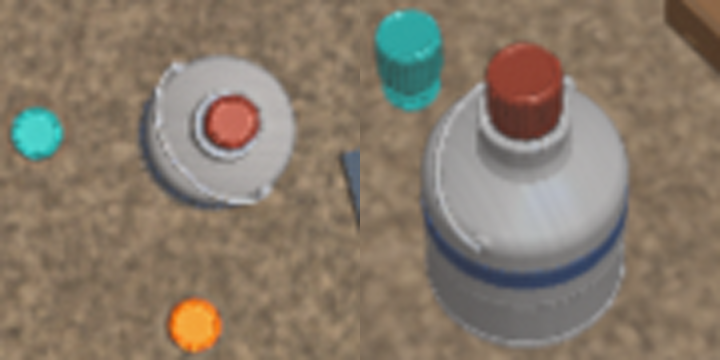

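The crop confirms the red bung in the steel can's neck; the turquoise and orange parts are look-alikes. Measured positions are the bung axis at about (0.508, -0.226) and the dish at about (0.556, 0.079). The bung centroid height of 0.159 lies between the rim (0.138) and the top (0.170), and the dish width comes to about 111 mm against 115 mm given. Next I move above the can.

```bash
python3 -m creep '[{"x":23,"y":-17,"z":-3},{"x":23,"y":-17,"z":-3},{"x":23,"y":-17,"z":-3},{"x":23,"y":-17,"z":-3},{"x":23,"y":-17,"z":-3},{"x":23,"y":-17,"z":-3},{"x":23,"y":-17,"z":-3},{"x":23,"y":-17,"z":-3},{"x":23,"y":-17,"z":-3},{"x":23,"y":-17,"z":-3}]' 40
python3 -m creep '[{"x":23,"y":-17},{"x":23,"y":-17},{"x":23,"y":-17},{"x":23,"y":-17},{"x":23,"y":-17},{"x":23,"y":-17},{"x":23,"y":-17},{"x":23,"y":-17},{"x":12,"y":-11},{"x":6,"y":-6}]'
python3 - <<'E'
from h import *
from scipy.spatial.transform import Rotation as Ro
s=ctrl.get_state();R=Ro.from_quat(s['tcp_rot']).as_matrix();print(s['time'],s['qpos'],s['contact_force'])
print(R.T@(np.array([.5075,-.226,.145])-s['eef_pos'])*1000,R[:,2])
c=optics.read_camera('side');cv2.imwrite('pics/s1.png',cv2.resize(c['color'][180:360,220:460],None,fx=3,fy=3))
E
```

```text
0.2 [-1.45898122e+00  2.86857136e-01  1.57763571e+00 -3.16547018e-05
  1.27861375e+00 -1.50018475e-01] [0.57400753 0.19235473 0.76479451]
[ 431.61463278 -324.77711792   48.01849371] [-1.99052454e-04  1.50110169e-03 -9.99998854e-01]$[0]: bad value
$[0]: bad value
```

View pics/s1.png

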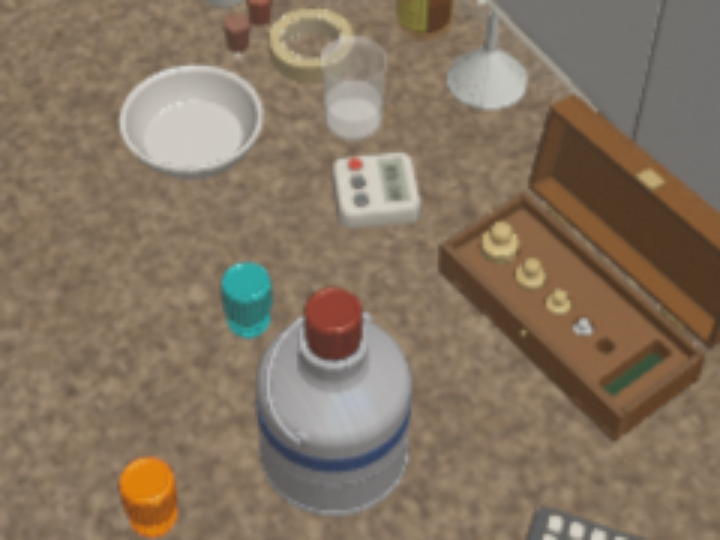

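Both calls were refused because each row must carry every key, and the arm has not moved. The picture shows an unchanged scene with the bung at crop pixel (334,322). I'll resend with full rows.

```bash
python3 -m creep '[{"x":23,"y":-17,"z":-3,"rx":0,"ry":0,"rz":0,"grip":1},{"x":23,"y":-17,"z":-3,"rx":0,"ry":0,"rz":0,"grip":1},{"x":23,"y":-17,"z":-3,"rx":0,"ry":0,"rz":0,"grip":1},{"x":23,"y":-17,"z":-3,"rx":0,"ry":0,"rz":0,"grip":1},{"x":23,"y":-17,"z":-3,"rx":0,"ry":0,"rz":0,"grip":1},{"x":23,"y":-17,"z":-3,"rx":0,"ry":0,"rz":0,"grip":1},{"x":23,"y":-17,"z":-3,"rx":0,"ry":0,"rz":0,"grip":1},{"x":23,"y":-17,"z":-3,"rx":0,"ry":0,"rz":0,"grip":1},{"x":23,"y":-17,"z":-3,"rx":0,"ry":0,"rz":0,"grip":1},{"x":23,"y":-17,"z":-3,"rx":0,"ry":0,"rz":0,"grip":1}]' 40 && python3 -m creep '[{"x":23,"y":-17,"z":0,"rx":0,"ry":0,"rz":0,"grip":1},{"x":23,"y":-17,"z":0,"rx":0,"ry":0,"rz":0,"grip":1},{"x":23,"y":-17,"z":0,"rx":0,"ry":0,"rz":0,"grip":1},{"x":23,"y":-17,"z":0,"rx":0,"ry":0,"rz":0,"grip":1},{"x":23,"y":-17,"z":0,"rx":0,"ry":0,"rz":0,"grip":1},{"x":23,"y":-17,"z":0,"rx":0,"ry":0,"rz":0,"grip":1},{"x":23,"y":-17,"z":0,"rx":0,"ry":0,"rz":0,"grip":1},{"x":23,"y":-17,"z":0,"rx":0,"ry":0,"rz":0,"grip":1},{"x":12,"y":-11,"z":0,"rx":0,"ry":0,"rz":0,"grip":1},{"x":6,"y":-6,"z":0,"rx":0,"ry":0,"rz":0,"grip":1}]'
python3 - <<'E'
from h import *
from scipy.spatial.transform import Rotation as Ro
s=ctrl.get_state();R=Ro.from_quat(s['tcp_rot']).as_matrix();print(s['time'],s['qpos'],s['contact_force'])
print(R.T@(np.array([.5075,-.226,.145])-s['eef_pos'])*1000,R)
c=optics.read_camera('side');cv2.imwrite('pics/s2.png',cv2.resize(c['color'][180:360,220:460],None,fx=3,fy=3))
E
```

```text
time: 1.08
eef_pos: [0.3535, -0.427, 0.2234]
tcp_rot: [0.991, 0.13, 0.0, 0.0]
contact_force: [0.6, 0.1, -0.1]
opening: 0.996
finger_force: 0.0
time: 1.92
eef_pos: [0.5093, -0.2262, 0.2232]
tcp_rot: [0.991, 0.132, 0.0, -0.0]
contact_force: [-0.2, -0.9, -0.1]
opening: 1.002
finger_force: 0.0
1.9167 [-6.00265179e-01  4.40135406e-03  1.83675249e+00  4.49184779e-04
  1.30062909e+00  7.06206320e-01] [-0.16314358 -0.86489847 -0.12241781]
[-1.73770657 -0.67612891 78.24296486] [[ 9.65300430e-01  2.61141861e-01  8.75290036e-05]
 [ 2.61141795e-01 -9.65300340e-01  4.64682482e-04]
 [ 2.05839825e-04 -4.25700719e-04 -9.99999888e-01]]
```

View pics/s2.png

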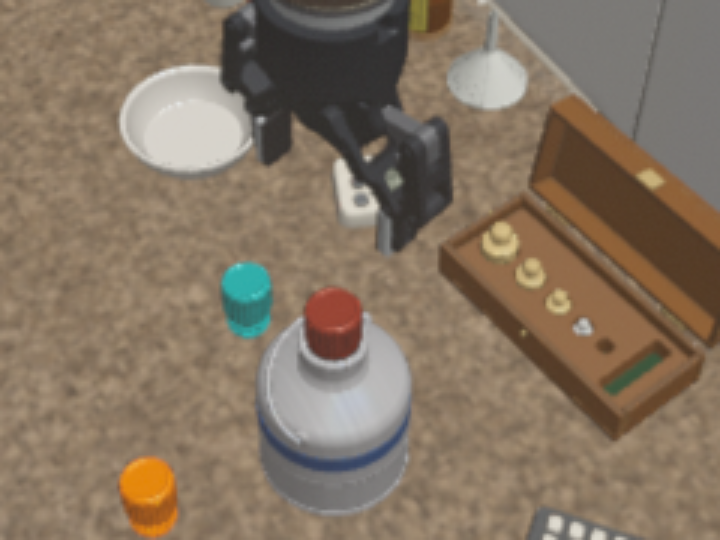

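The open gripper stands squarely above the bung (crop pixel 334,322). I'll descend and close.

```bash
python3 -m creep '[{"x":-1,"y":-0.5,"z":10,"rx":0,"ry":0,"rz":0,"grip":1},{"x":-1,"y":0,"z":10,"rx":0,"ry":0,"rz":0,"grip":1},{"x":0,"y":0,"z":10,"rx":0,"ry":0,"rz":0,"grip":1},{"x":0,"y":0,"z":10,"rx":0,"ry":0,"rz":0,"grip":1},{"x":0,"y":0,"z":10,"rx":0,"ry":0,"rz":0,"grip":1},{"x":0,"y":0,"z":10,"rx":0,"ry":0,"rz":0,"grip":1},{"x":0,"y":0,"z":9,"rx":0,"ry":0,"rz":0,"grip":1},{"x":0,"y":0,"z":6,"rx":0,"ry":0,"rz":0,"grip":1},{"x":0,"y":0,"z":3,"rx":0,"ry":0,"rz":0,"grip":1},{"x":0,"y":0,"z":0,"rx":0,"ry":0,"rz":0,"grip":0.6}]' 60
python3 -m creep '[{"x":0,"y":0,"z":0,"rx":0,"ry":0,"rz":0,"grip":0.5},{"x":0,"y":0,"z":0,"rx":0,"ry":0,"rz":0,"grip":0.45},{"x":0,"y":0,"z":0,"rx":0,"ry":0,"rz":0,"grip":0.4},{"x":0,"y":0,"z":0,"rx":0,"ry":0,"rz":0,"grip":0.3},{"x":0,"y":0,"z":0,"rx":0,"ry":0,"rz":0,"grip":0.1},{"x":0,"y":0,"z":0,"rx":0,"ry":0,"rz":0,"grip":0},{"x":0,"y":0,"z":0,"rx":0,"ry":0,"rz":0,"grip":0},{"x":0,"y":0,"z":0,"rx":0,"ry":0,"rz":0,"grip":0},{"x":0,"y":0,"z":0,"rx":0,"ry":0,"rz":0,"grip":0},{"x":0,"y":0,"z":0,"rx":0,"ry":0,"rz":0,"grip":0}]' 60
```

```text
time: 2.8
eef_pos: [0.506, -0.228, 0.1444]
tcp_rot: [0.991, 0.131, -0.001, -0.001]
contact_force: [-0.4, 1.1, -0.1]
opening: 0.884
finger_force: 0.0
time: 3.63
eef_pos: [0.5063, -0.2282, 0.1453]
tcp_rot: [0.991, 0.131, -0.0, -0.0]
contact_force: [0.4, -0.3, 0.7]
opening: 0.0
finger_force: 0.0
```

```bash
python3 - <<'E'
from h import *
c=optics.read_camera('side');t=optics.read_camera('top')
a=cv2.resize(c['color'][200:360,250:410],None,fx=2.5,fy=2.5);b=cv2.resize(t['color'][200:360,297:457],None,fx=2.5,fy=2.5)
cv2.imwrite('pics/s3.png',np.hstack([a,b]))
E
```

```text
(no output)
```

View pics/s3.png

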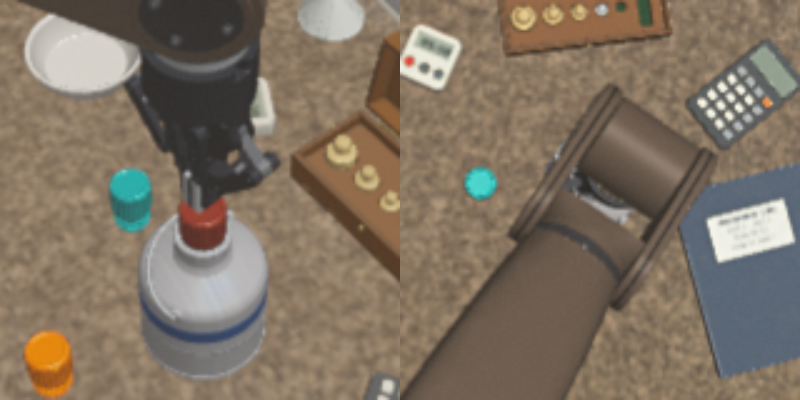

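The fingers are shut at side crop (200,205), just above or behind the bung's top disc, so they did not grip. I'll project the TCP into the picture to find the offset.

```bash
python3 - <<'E'
from h import *
s=ctrl.get_state();c=optics.read_camera('side')
print(s['eef_pos'],s['opening'])
pr=lambda P:cv2.projectPoints(np.array([P],float),cv2.Rodrigues(c['R'])[0],c['t'],c['K'],c['D'])[0].ravel()
p=s['eef_pos']
for d in(0,.013,.025,.04): print(d,pr(p+[0,0,d]))
print('bung top',pr([.5075,-.226,.17]),'foot can',pr([.5075,-.226,0]),pr([.5075,-.226,.138]))
cv2.imwrite('pics/s4.png',cv2.resize(c['color'][250:320,290:380],None,fx=8,fy=8,interpolation=cv2.INTER_CUBIC))
E
```

```text
[ 0.50633373 -0.22819786  0.14530779] -0.004183232196608367
0 [329.92350501 292.46617696]
0.013 [329.89282853 288.42764839]
0.025 [329.86392867 284.62318231]
0.04 [329.82699022 279.76073552]
bung top [329.7998569  283.60135341] foot can [330.16977178 331.40246961] [329.8771805  293.59098808]
```

View pics/s4.png

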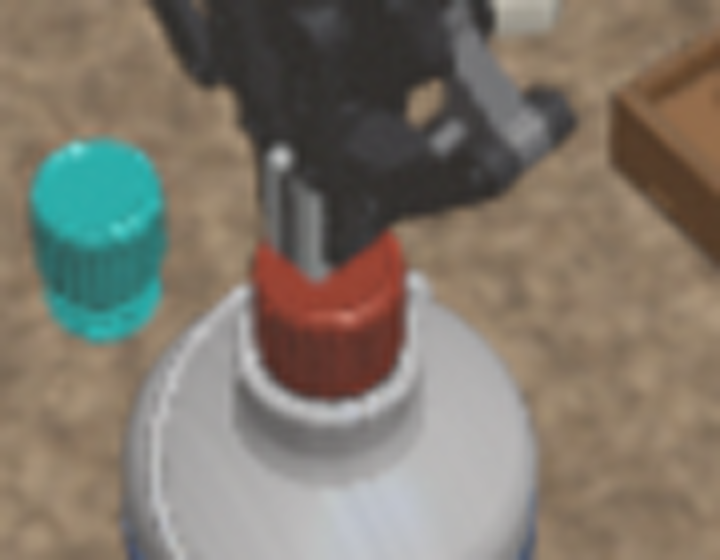

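The shut tips (crop 320,280) are drawn over the bung's top disc, so they really are above 0.17 although the state says 0.145. The state and pictures disagree along the side camera's line. I'll probe gently downward with the fingers shut to find the true height.

```bash
python3 -m creep '[{"x":0,"y":0,"z":1,"rx":0,"ry":0,"rz":0,"grip":0},{"x":0,"y":0,"z":1,"rx":0,"ry":0,"rz":0,"grip":0},{"x":0,"y":0,"z":1,"rx":0,"ry":0,"rz":0,"grip":0},{"x":0,"y":0,"z":1,"rx":0,"ry":0,"rz":0,"grip":0},{"x":0,"y":0,"z":1,"rx":0,"ry":0,"rz":0,"grip":0},{"x":0,"y":0,"z":1,"rx":0,"ry":0,"rz":0,"grip":0},{"x":0,"y":0,"z":1,"rx":0,"ry":0,"rz":0,"grip":0},{"x":0,"y":0,"z":0,"rx":0,"ry":0,"rz":0,"grip":0},{"x":0,"y":0,"z":0,"rx":0,"ry":0,"rz":0,"grip":0},{"x":0,"y":0,"z":0,"rx":0,"ry":0,"rz":0,"grip":0}]'; python3 - <<'E'
from h import *
c=optics.read_camera('side')
p=ctrl.get_state()['eef_pos']
pr=lambda P:cv2.projectPoints(np.array([P],float),cv2.Rodrigues(c['R'])[0],c['t'],c['K'],c['D'])[0].ravel()
print(pr(p),pr(p+[0,0,.0]))
red=dict(lo=(0,110,50),hi=(12,255,255),hue2=170)
k=blob(c['color'],box=(305,255,355,310),**red);print(cv2.boundingRect(k))
cv2.imwrite('pics/s5.png',np.hstack([cv2.resize(c['color'][250:320,300:360],None,fx=8,fy=8,interpolation=cv2.INTER_CUBIC)]))
E
```

```text
time: 4.62
eef_pos: [0.5064, -0.2282, 0.1384]
tcp_rot: [0.991, 0.131, 0.0, 0.0]
contact_force: [-0.7, 0.3, -0.0]
opening: 0.004
finger_force: 0.0
[329.98085267 294.59256269] [329.98085267 294.59256269]
(321, 280, 20, 20)
```

```bash
python3 -m creep '[{"x":0,"y":0,"z":1,"rx":0,"ry":0,"rz":0,"grip":0},{"x":0,"y":0,"z":1,"rx":0,"ry":0,"rz":0,"grip":0},{"x":0,"y":0,"z":1,"rx":0,"ry":0,"rz":0,"grip":0},{"x":0,"y":0,"z":1,"rx":0,"ry":0,"rz":0,"grip":0},{"x":0,"y":0,"z":1,"rx":0,"ry":0,"rz":0,"grip":0},{"x":0,"y":0,"z":1,"rx":0,"ry":0,"rz":0,"grip":0},{"x":0,"y":0,"z":1,"rx":0,"ry":0,"rz":0,"grip":0},{"x":0,"y":0,"z":0,"rx":0,"ry":0,"rz":0,"grip":0},{"x":0,"y":0,"z":0,"rx":0,"ry":0,"rz":0,"grip":0},{"x":0,"y":0,"z":0,"rx":0,"ry":0,"rz":0,"grip":0}]'; python3 - <<'E'
from h import *
c=optics.read_camera('side');t=optics.read_camera('top')
a=cv2.resize(c['color'][240:315,295:370],(560,560),interpolation=cv2.INTER_CUBIC);cv2.imwrite('pics/s6.png',a)
E
```

```text
time: 5.5
eef_pos: [0.5064, -0.2282, 0.1313]
tcp_rot: [0.991, 0.131, 0.0, 0.0]
contact_force: [-0.6, -0.2, -0.5]
opening: -0.001
finger_force: 0.1
```

View pics/s6.png

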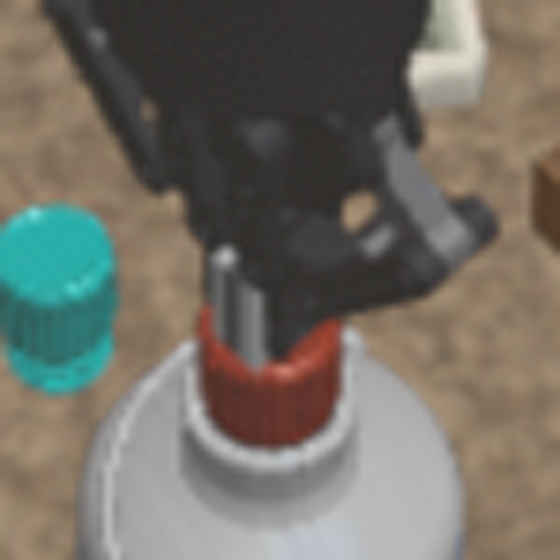

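The tips (crop 255,365) are now almost on the bung's top face near its front rim. That makes the true tip height about 40 mm above the reported TCP z. I'll probe a few mm more for contact.

```bash
python3 -m creep '[{"x":0,"y":0,"z":0.5,"rx":0,"ry":0,"rz":0,"grip":0},{"x":0,"y":0,"z":0.5,"rx":0,"ry":0,"rz":0,"grip":0},{"x":0,"y":0,"z":0.5,"rx":0,"ry":0,"rz":0,"grip":0},{"x":0,"y":0,"z":0.5,"rx":0,"ry":0,"rz":0,"grip":0},{"x":0,"y":0,"z":0.5,"rx":0,"ry":0,"rz":0,"grip":0},{"x":0,"y":0,"z":0.5,"rx":0,"ry":0,"rz":0,"grip":0},{"x":0,"y":0,"z":0,"rx":0,"ry":0,"rz":0,"grip":0},{"x":0,"y":0,"z":0,"rx":0,"ry":0,"rz":0,"grip":0},{"x":0,"y":0,"z":0,"rx":0,"ry":0,"rz":0,"grip":0},{"x":0,"y":0,"z":0,"rx":0,"ry":0,"rz":0,"grip":0}]'
```

```text
time: 6.43
eef_pos: [0.507, -0.229, 0.1308]
tcp_rot: [0.991, 0.131, 0.001, 0.001]
contact_force: [-2.3, 0.2, 9.4]
opening: -0.004
finger_force: 4.5
```

Contact is at 9.4 N with reported z = 0.1308, so the shut tips are about 39.5 mm above the reported TCP. To learn where the turning pivot lies I'll rise, tilt 14° in the air and compare pictures numerically.

```bash
python3 -m creep '[{"x":0,"y":0,"z":-8,"rx":0,"ry":0,"rz":0,"grip":0},{"x":0,"y":0,"z":-10,"rx":0,"ry":0,"rz":0,"grip":0},{"x":0,"y":0,"z":-10,"rx":0,"ry":0,"rz":0,"grip":0},{"x":0,"y":0,"z":-5,"rx":0,"ry":0,"rz":0,"grip":0},{"x":0,"y":0,"z":0,"rx":0,"ry":0,"rz":0,"grip":0},{"x":0,"y":0,"z":0,"rx":0,"ry":0,"rz":0,"grip":0},{"x":0,"y":0,"z":0,"rx":0,"ry":0,"rz":0,"grip":0},{"x":0,"y":0,"z":0,"rx":0,"ry":0,"rz":0,"grip":0},{"x":0,"y":0,"z":0,"rx":0,"ry":0,"rz":0,"grip":0},{"x":0,"y":0,"z":0,"rx":0,"ry":0,"rz":0,"grip":0}]'
cat > snap.py <<'E'
import sys; from h import *
c=optics.read_camera('side'); np.savez(sys.argv[1],im=c['color'],**{k:c[k] for k in'KDRt'},e=ctrl.get_state()['eef_pos'],q=ctrl.get_state()['tcp_rot'])
E
python3 snap.py a.npz
python3 -m creep '[{"x":0,"y":0,"z":0,"rx":7,"ry":0,"rz":0,"grip":0},{"x":0,"y":0,"z":0,"rx":7,"ry":0,"rz":0,"grip":0},{"x":0,"y":0,"z":0,"rx":0,"ry":0,"rz":0,"grip":0},{"x":0,"y":0,"z":0,"rx":0,"ry":0,"rz":0,"grip":0},{"x":0,"y":0,"z":0,"rx":0,"ry":0,"rz":0,"grip":0},{"x":0,"y":0,"z":0,"rx":0,"ry":0,"rz":0,"grip":0},{"x":0,"y":0,"z":0,"rx":0,"ry":0,"rz":0,"grip":0},{"x":0,"y":0,"z":0,"rx":0,"ry":0,"rz":0,"grip":0},{"x":0,"y":0,"z":0,"rx":0,"ry":0,"rz":0,"grip":0},{"x":0,"y":0,"z":0,"rx":0,"ry":0,"rz":0,"grip":0}]'
python3 snap.py b.npz
python3 - <<'E'
from h import *
a,b=np.load('a.npz'),np.load('b.npz')
from scipy.spatial.transform import Rotation as Ro
pr=lambda P:cv2.projectPoints(np.array([P],float),cv2.Rodrigues(a['R'])[0],a['t'],a['K'],a['D'])[0].ravel().round(1)
A,B=(Ro.from_quat(n['q']).as_matrix() for n in(a,b))
tool=np.array([0,0,-.0395])
print('tip a',pr(a['e']+A@tool),'b tool-offset',pr(b['e']+B@tool),'b world-offset',pr(b['e']+[0,0,.0395]))
g=lambda n:cv2.resize(n['im'][225:295,295:365],(400,400),interpolation=cv2.INTER_CUBIC)
cv2.imwrite('pics/ab.png',np.hstack([g(a),g(b)]))
E
```

```text
time: 7.27
eef_pos: [0.5061, -0.228, 0.1608]
tcp_rot: [0.991, 0.131, -0.0, -0.0]
contact_force: [0.7, -0.7, -0.9]
opening: 0.004
finger_force: 0.0
time: 8.15
eef_pos: [0.5064, -0.2278, 0.1616]
tcp_rot: [0.984, 0.13, -0.016, -0.121]
contact_force: [-0.4, 0.4, -0.6]
opening: 0.0
finger_force: 0.0
tip a [329.7 274.8] b tool-offset [333.6 277.9] b world-offset [329.7 274.4]
```

View pics/ab.png

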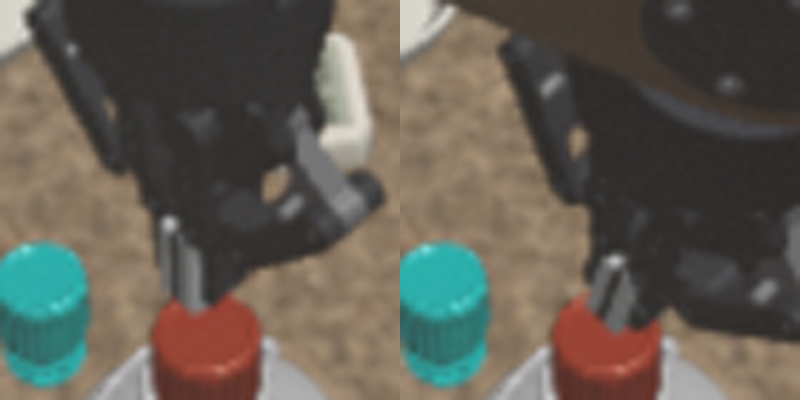

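The tip moved from (200,310) to (222,328) in the crop, i.e. (+3.9,+3.2) px, as a rigid tool offset predicts. So the reported TCP, which is the pivot of the turns, lies 39.5 mm ahead of the real shut fingertips. I'll straighten, open, and descend to reported z ≈ 0.104, putting the tips about 0.145.

```bash
python3 -m creep '[{"x":0,"y":0,"z":0,"rx":-7,"ry":0,"rz":0,"grip":1},{"x":0,"y":0,"z":0,"rx":-7,"ry":0,"rz":0,"grip":1},{"x":0,"y":0,"z":0,"rx":0,"ry":0,"rz":0,"grip":1},{"x":0,"y":0,"z":0,"rx":0,"ry":0,"rz":0,"grip":1},{"x":0,"y":0,"z":0,"rx":0,"ry":0,"rz":0,"grip":1},{"x":0,"y":0,"z":0,"rx":0,"ry":0,"rz":0,"grip":1},{"x":0,"y":0,"z":0,"rx":0,"ry":0,"rz":0,"grip":1},{"x":0,"y":0,"z":0,"rx":0,"ry":0,"rz":0,"grip":1},{"x":0,"y":0,"z":0,"rx":0,"ry":0,"rz":0,"grip":1},{"x":0,"y":0,"z":0,"rx":0,"ry":0,"rz":0,"grip":1}]'
python3 -m creep '[{"x":1,"y":-1,"z":5,"rx":0,"ry":0,"rz":0,"grip":1},{"x":0,"y":0,"z":7,"rx":0,"ry":0,"rz":0,"grip":1},{"x":0,"y":0,"z":7,"rx":0,"ry":0,"rz":0,"grip":1},{"x":0,"y":0,"z":7,"rx":0,"ry":0,"rz":0,"grip":1},{"x":0,"y":0,"z":7,"rx":0,"ry":0,"rz":0,"grip":1},{"x":0,"y":0,"z":7,"rx":0,"ry":0,"rz":0,"grip":1},{"x":0,"y":0,"z":7,"rx":0,"ry":0,"rz":0,"grip":1},{"x":0,"y":0,"z":6,"rx":0,"ry":0,"rz":0,"grip":1},{"x":0,"y":0,"z":4,"rx":0,"ry":0,"rz":0,"grip":1},{"x":0,"y":0,"z":0,"rx":0,"ry":0,"rz":0,"grip":1}]'
python3 -m creep '[{"x":0,"y":0,"z":0,"rx":0,"ry":0,"rz":0,"grip":0.6},{"x":0,"y":0,"z":0,"rx":0,"ry":0,"rz":0,"grip":0.5},{"x":0,"y":0,"z":0,"rx":0,"ry":0,"rz":0,"grip":0.45},{"x":0,"y":0,"z":0,"rx":0,"ry":0,"rz":0,"grip":0.4},{"x":0,"y":0,"z":0,"rx":0,"ry":0,"rz":0,"grip":0.3},{"x":0,"y":0,"z":0,"rx":0,"ry":0,"rz":0,"grip":0.1},{"x":0,"y":0,"z":0,"rx":0,"ry":0,"rz":0,"grip":0},{"x":0,"y":0,"z":0,"rx":0,"ry":0,"rz":0,"grip":0},{"x":0,"y":0,"z":0,"rx":0,"ry":0,"rz":0,"grip":0},{"x":0,"y":0,"z":0,"rx":0,"ry":0,"rz":0,"grip":0}]' 60
```

```text
time: 9.03
eef_pos: [0.5063, -0.2286, 0.1612]
tcp_rot: [0.991, 0.13, -0.0, -0.0]
contact_force: [-1.1, 0.2, -0.3]
opening: 1.0
finger_force: 0.0
time: 9.87
eef_pos: [0.5064, -0.2265, 0.103]
tcp_rot: [0.991, 0.131, -0.001, -0.001]
contact_force: [-1.0, -0.9, -0.6]
opening: 1.001
finger_force: 0.0
time: 10.7
eef_pos: [0.5071, -0.226, 0.105]
tcp_rot: [0.991, 0.131, 0.0, -0.001]
contact_force: [-1.4, 4.2, 4.8]
opening: 0.403
finger_force: 59.2
```

The bung is gripped (opening 0.403, about 34 mm, 59 N). First rock: +9° about the seal, 29 mm behind the reported TCP.

```bash
python3 -m creep '[{"x":0,"y":-0.45,"z":-0.2,"rx":0.9,"ry":0,"rz":0,"grip":0},{"x":0,"y":-0.45,"z":-0.2,"rx":0.9,"ry":0,"rz":0,"grip":0},{"x":0,"y":-0.45,"z":-0.2,"rx":0.9,"ry":0,"rz":0,"grip":0},{"x":0,"y":-0.45,"z":-0.2,"rx":0.9,"ry":0,"rz":0,"grip":0},{"x":0,"y":-0.45,"z":-0.2,"rx":0.9,"ry":0,"rz":0,"grip":0},{"x":0,"y":-0.45,"z":-0.3,"rx":0.9,"ry":0,"rz":0,"grip":0},{"x":0,"y":-0.45,"z":-0.3,"rx":0.9,"ry":0,"rz":0,"grip":0},{"x":0,"y":-0.45,"z":-0.3,"rx":0.9,"ry":0,"rz":0,"grip":0},{"x":0,"y":-0.45,"z":-0.3,"rx":0.9,"ry":0,"rz":0,"grip":0},{"x":0,"y":-0.45,"z":-0.3,"rx":0.9,"ry":0,"rz":0,"grip":0}]'
cat > m.py <<'E'
from h import *
from scipy.spatial.transform import Rotation as Ro
s=ctrl.get_state();R=Ro.from_quat(s['tcp_rot']).as_matrix()
print('tool tilt deg',np.degrees(np.arccos(-R[2,2])),'axis pt at seal',(s['eef_pos']-R[:,2]*.029).round(4),s['contact_force'].round(1),s['wrist_torque'].round(2))
c=optics.read_camera('side')
k=blob(c['color'],lo=(0,110,50),hi=(12,255,255),box=(300,235,360,310),hue2=170);print('red',cv2.boundingRect(k),cv2.contourArea(k))
h=blob(c['color'],lo=(105,90,40),hi=(125,255,200),box=(295,290,365,345));print('band',cv2.boundingRect(h))
E
python3 m.py
```

```text
time: 11.53
eef_pos: [0.5061, -0.2232, 0.1072]
tcp_rot: [0.988, 0.13, -0.01, -0.078]
contact_force: [0.8, 2.8, 3.5]
opening: 0.401
finger_force: 59.4
tool tilt deg 9.03999307343001 axis pt at seal [ 0.5072 -0.2276  0.1358] [0.8 2.8 3.5] [0.2  0.01 0.01]
red (324, 277, 14, 23) 215.0
band (316, 323, 39, 14)
```

```bash
python3 -c "
from h import *
im=cv2.imread('pics/side0.png');print(cv2.boundingRect(blob(im,lo=(105,90,40),hi=(125,255,200),box=(295,290,365,345))))"
python3 -m creep '[{"x":0,"y":0.85,"z":-0.3,"rx":-1.8,"ry":0,"rz":0,"grip":0},{"x":0,"y":0.85,"z":-0.3,"rx":-1.8,"ry":0,"rz":0,"grip":0},{"x":0,"y":0.85,"z":-0.3,"rx":-1.8,"ry":0,"rz":0,"grip":0},{"x":0,"y":0.85,"z":-0.3,"rx":-1.8,"ry":0,"rz":0,"grip":0},{"x":0,"y":0.85,"z":-0.3,"rx":-1.8,"ry":0,"rz":0,"grip":0},{"x":0,"y":0.85,"z":-0.3,"rx":-1.8,"ry":0,"rz":0,"grip":0},{"x":0,"y":0.85,"z":-0.3,"rx":-1.8,"ry":0,"rz":0,"grip":0},{"x":0,"y":0.85,"z":-0.3,"rx":-1.8,"ry":0,"rz":0,"grip":0},{"x":0,"y":0.85,"z":-0.3,"rx":-1.8,"ry":0,"rz":0,"grip":0},{"x":0,"y":0.85,"z":-0.3,"rx":-1.8,"ry":0,"rz":0,"grip":0}]'
python3 m.py
```

```text
(319, 322, 36, 15)
time: 12.42
eef_pos: [0.5075, -0.231, 0.1088]
tcp_rot: [0.988, 0.13, 0.01, 0.079]
contact_force: [1.4, 1.3, -4.7]
opening: 0.4
finger_force: 61.1
tool tilt deg 9.120953290077157 axis pt at seal [ 0.5063 -0.2266  0.1374] [ 1.4  1.3 -4.7] [ 0.4  -0.06  0.08]
red (319, 276, 15, 24) 161.5
band (318, 322, 38, 16)
```

```bash
python3 -m creep '[{"x":0,"y":-0.75,"z":-0.3,"rx":1.8,"ry":0,"rz":0,"grip":0},{"x":0,"y":-0.75,"z":-0.3,"rx":1.8,"ry":0,"rz":0,"grip":0},{"x":0,"y":-0.75,"z":-0.3,"rx":1.8,"ry":0,"rz":0,"grip":0},{"x":0,"y":-0.75,"z":-0.3,"rx":1.8,"ry":0,"rz":0,"grip":0},{"x":0,"y":-0.75,"z":-0.3,"rx":1.8,"ry":0,"rz":0,"grip":0},{"x":0,"y":-0.75,"z":-0.3,"rx":1.8,"ry":0,"rz":0,"grip":0},{"x":0,"y":-0.75,"z":-0.3,"rx":1.8,"ry":0,"rz":0,"grip":0},{"x":0,"y":-0.75,"z":-0.3,"rx":1.8,"ry":0,"rz":0,"grip":0},{"x":0,"y":-0.75,"z":-0.3,"rx":1.8,"ry":0,"rz":0,"grip":0},{"x":0,"y":-0.75,"z":-0.3,"rx":1.8,"ry":0,"rz":0,"grip":0}]'
python3 m.py
python3 -m creep '[{"x":0,"y":0.65,"z":-0.3,"rx":-1.8,"ry":0,"rz":0,"grip":0},{"x":0,"y":0.65,"z":-0.3,"rx":-1.8,"ry":0,"rz":0,"grip":0},{"x":0,"y":0.65,"z":-0.3,"rx":-1.8,"ry":0,"rz":0,"grip":0},{"x":0,"y":0.65,"z":-0.3,"rx":-1.8,"ry":0,"rz":0,"grip":0},{"x":0,"y":0.65,"z":-0.3,"rx":-1.8,"ry":0,"rz":0,"grip":0},{"x":0,"y":0.65,"z":-0.3,"rx":-1.8,"ry":0,"rz":0,"grip":0},{"x":0,"y":0.65,"z":-0.3,"rx":-1.8,"ry":0,"rz":0,"grip":0},{"x":0,"y":0.65,"z":-0.3,"rx":-1.8,"ry":0,"rz":0,"grip":0},{"x":0,"y":0.65,"z":-0.3,"rx":-1.8,"ry":0,"rz":0,"grip":0},{"x":0,"y":0.65,"z":-0.3,"rx":-1.8,"ry":0,"rz":0,"grip":0}]'
python3 m.py
```

```text
time: 13.3
eef_pos: [0.5064, -0.2251, 0.1143]
tcp_rot: [0.988, 0.131, -0.01, -0.077]
contact_force: [-1.1, 1.6, 0.2]
opening: 0.4
finger_force: 61.5
tool tilt deg 8.88574338332882 axis pt at seal [ 0.5076 -0.2294  0.143 ] [-1.1  1.6  0.2] [0.07 0.1  0.03]
red (324, 275, 14, 25) 237.5
band (320, 321, 36, 17)
time: 14.18
eef_pos: [0.5076, -0.2297, 0.1156]
tcp_rot: [0.988, 0.13, 0.01, 0.079]
contact_force: [-0.2, 0.2, -4.0]
opening: 0.403
finger_force: 61.0
tool tilt deg 9.110415850892485 axis pt at seal [ 0.5064 -0.2253  0.1442] [-0.2  0.2 -4. ] [0.11 0.17 0.  ]
red (319, 273, 21, 27) 201.0
band (316, 322, 40, 16)
```

```bash
python3 -m creep '[{"x":0,"y":-0.55,"z":-0.3,"rx":1.8,"ry":0,"rz":0,"grip":0},{"x":0,"y":-0.55,"z":-0.3,"rx":1.8,"ry":0,"rz":0,"grip":0},{"x":0,"y":-0.55,"z":-0.3,"rx":1.8,"ry":0,"rz":0,"grip":0},{"x":0,"y":-0.55,"z":-0.3,"rx":1.8,"ry":0,"rz":0,"grip":0},{"x":0,"y":-0.55,"z":-0.3,"rx":1.8,"ry":0,"rz":0,"grip":0},{"x":0,"y":-0.55,"z":-0.3,"rx":1.8,"ry":0,"rz":0,"grip":0},{"x":0,"y":-0.55,"z":-0.3,"rx":1.8,"ry":0,"rz":0,"grip":0},{"x":0,"y":-0.55,"z":-0.3,"rx":1.8,"ry":0,"rz":0,"grip":0},{"x":0,"y":-0.55,"z":-0.3,"rx":1.8,"ry":0,"rz":0,"grip":0},{"x":0,"y":-0.55,"z":-0.3,"rx":1.8,"ry":0,"rz":0,"grip":0}]'
python3 m.py
python3 -m creep '[{"x":0,"y":0.25,"z":-0.4,"rx":-0.9,"ry":0,"rz":0,"grip":0},{"x":0,"y":0.25,"z":-0.4,"rx":-0.9,"ry":0,"rz":0,"grip":0},{"x":0,"y":0.25,"z":-0.4,"rx":-0.9,"ry":0,"rz":0,"grip":0},{"x":0,"y":0.25,"z":-0.4,"rx":-0.9,"ry":0,"rz":0,"grip":0},{"x":0,"y":0.25,"z":-0.4,"rx":-0.9,"ry":0,"rz":0,"grip":0},{"x":0,"y":0.25,"z":-0.4,"rx":-0.9,"ry":0,"rz":0,"grip":0},{"x":0,"y":0.25,"z":-0.4,"rx":-0.9,"ry":0,"rz":0,"grip":0},{"x":0,"y":0.25,"z":-0.4,"rx":-0.9,"ry":0,"rz":0,"grip":0},{"x":0,"y":0.25,"z":-0.4,"rx":-0.9,"ry":0,"rz":0,"grip":0},{"x":0,"y":0.25,"z":-0.4,"rx":-0.9,"ry":0,"rz":0,"grip":0}]'
python3 m.py
```

```text
time: 15.07
eef_pos: [0.5068, -0.2251, 0.1213]
tcp_rot: [0.988, 0.131, -0.01, -0.078]
contact_force: [-3.6, 1.6, 4.3]
opening: 0.397
finger_force: 61.8
tool tilt deg 9.00588259820984 axis pt at seal [ 0.508  -0.2295  0.1499] [-3.6  1.6  4.3] [0.26 0.63 0.12]
red (323, 273, 15, 27) 267.5
band (312, 321, 44, 17)
time: 15.95
eef_pos: [0.5072, -0.2274, 0.1222]
tcp_rot: [0.991, 0.131, 0.0, 0.001]
contact_force: [-1.2, 0.7, -1.0]
opening: 0.401
finger_force: 61.7
tool tilt deg 0.07659643557964385 axis pt at seal [ 0.5072 -0.2274  0.1512] [-1.2  0.7 -1. ] [ 0.16  0.16 -0.06]
red (322, 271, 17, 29) 239.0
band (319, 321, 37, 17)
```

Up about 17 mm and upright, with little force. I'll draw it straight out slowly and check that the can stays.

```bash
python3 -m creep '[{"x":0,"y":0,"z":-1,"rx":0,"ry":0,"rz":0,"grip":0},{"x":0,"y":0,"z":-1,"rx":0,"ry":0,"rz":0,"grip":0},{"x":0,"y":0,"z":-1,"rx":0,"ry":0,"rz":0,"grip":0},{"x":0,"y":0,"z":-1,"rx":0,"ry":0,"rz":0,"grip":0},{"x":0,"y":0,"z":-1,"rx":0,"ry":0,"rz":0,"grip":0},{"x":0,"y":0,"z":-1,"rx":0,"ry":0,"rz":0,"grip":0},{"x":0,"y":0,"z":-1,"rx":0,"ry":0,"rz":0,"grip":0},{"x":0,"y":0,"z":-1,"rx":0,"ry":0,"rz":0,"grip":0},{"x":0,"y":0,"z":-1,"rx":0,"ry":0,"rz":0,"grip":0},{"x":0,"y":0,"z":-1,"rx":0,"ry":0,"rz":0,"grip":0}]'; python3 m.py
```

```text
time: 16.83
eef_pos: [0.5072, -0.2275, 0.1325]
tcp_rot: [0.991, 0.13, 0.0, 0.0]
contact_force: [-0.4, 0.2, -0.8]
opening: 0.401
finger_force: 61.7
tool tilt deg 0.0020240389342253543 axis pt at seal [ 0.5072 -0.2275  0.1615] [-0.4  0.2 -0.8] [-0.01 -0.01  0.04]
red (322, 268, 18, 29) 244.5
band (314, 321, 42, 17)
```

The force is about zero and the band hasn't moved, so the bung is free. I'll lift it clear and locate the dish again.

```bash
python3 -m creep '[{"x":0,"y":0,"z":-4,"rx":0,"ry":0,"rz":0,"grip":0},{"x":0,"y":0,"z":-5,"rx":0,"ry":0,"rz":0,"grip":0},{"x":0,"y":0,"z":-6,"rx":0,"ry":0,"rz":0,"grip":0},{"x":0,"y":0,"z":-6,"rx":0,"ry":0,"rz":0,"grip":0},{"x":0,"y":0,"z":-6,"rx":0,"ry":0,"rz":0,"grip":0},{"x":0,"y":0,"z":-6,"rx":0,"ry":0,"rz":0,"grip":0},{"x":0,"y":0,"z":-6,"rx":0,"ry":0,"rz":0,"grip":0},{"x":0,"y":0,"z":-6,"rx":0,"ry":0,"rz":0,"grip":0},{"x":0,"y":0,"z":-3,"rx":0,"ry":0,"rz":0,"grip":0},{"x":0,"y":0,"z":0,"rx":0,"ry":0,"rz":0,"grip":0}]'; python3 - <<'E'
from h import *
from scipy.spatial.transform import Rotation as Ro
s=ctrl.get_state();R=Ro.from_quat(s['tcp_rot']).as_matrix()
print(R.T@(np.array([.5555,.0790,s['eef_pos'][2]])-s['eef_pos'])*1000)
print(np.hypot(.5555,.079))
E
python3 m.py
```

```text
time: 17.72
eef_pos: [0.5077, -0.2279, 0.1817]
tcp_rot: [0.991, 0.131, 0.001, 0.001]
contact_force: [0.8, -0.2, -0.6]
opening: 0.399
finger_force: 61.7
[ 1.25589356e+02 -2.84027539e+02 -2.81772175e-01]
0.5610893422619966
tool tilt deg 0.1179287200566712 axis pt at seal [ 0.5077 -0.2278  0.2107] [ 0.8 -0.2 -0.6] [-0.03 -0.02  0.01]
red (321, 251, 19, 31) 287.0
band (318, 321, 38, 17)
```

```bash
python3 -m creep '[{"x":6,"y":-14,"z":0,"rx":0,"ry":0,"rz":0,"grip":0},{"x":14,"y":-32,"z":0,"rx":0,"ry":0,"rz":0,"grip":0},{"x":14,"y":-32,"z":0,"rx":0,"ry":0,"rz":0,"grip":0},{"x":14,"y":-32,"z":0,"rx":0,"ry":0,"rz":0,"grip":0},{"x":14,"y":-32,"z":0,"rx":0,"ry":0,"rz":0,"grip":0},{"x":14,"y":-32,"z":0,"rx":0,"ry":0,"rz":0,"grip":0},{"x":14,"y":-32,"z":0,"rx":0,"ry":0,"rz":0,"grip":0},{"x":14,"y":-32,"z":0,"rx":0,"ry":0,"rz":0,"grip":0},{"x":14,"y":-32,"z":0,"rx":0,"ry":0,"rz":0,"grip":0},{"x":7.5,"y":-14,"z":0,"rx":0,"ry":0,"rz":0,"grip":0}]'
python3 -m creep '[{"x":0,"y":0,"z":10,"rx":0,"ry":0,"rz":0,"grip":0},{"x":0,"y":0,"z":15,"rx":0,"ry":0,"rz":0,"grip":0},{"x":0,"y":0,"z":15,"rx":0,"ry":0,"rz":0,"grip":0},{"x":0,"y":0,"z":15,"rx":0,"ry":0,"rz":0,"grip":0},{"x":0,"y":0,"z":15,"rx":0,"ry":0,"rz":0,"grip":0},{"x":0,"y":0,"z":15,"rx":0,"ry":0,"rz":0,"grip":0},{"x":0,"y":0,"z":15,"rx":0,"ry":0,"rz":0,"grip":0},{"x":0,"y":0,"z":10,"rx":0,"ry":0,"rz":0,"grip":0},{"x":0,"y":0,"z":10,"rx":0,"ry":0,"rz":0,"grip":0},{"x":0,"y":0,"z":0,"rx":0,"ry":0,"rz":0,"grip":0}]'
python3 - <<'E'
from h import *
c=optics.read_camera('side')
cv2.imwrite('pics/d.png',cv2.resize(c['color'][150:370,220:400],None,fx=2.7,fy=2.7,interpolation=cv2.INTER_CUBIC))
E
```

```text
time: 18.6
eef_pos: [0.5544, 0.083, 0.1798]
tcp_rot: [0.991, 0.132, -0.0, -0.001]
contact_force: [-0.3, 0.4, -0.8]
opening: 0.402
finger_force: 61.7
time: 19.43
eef_pos: [0.5529, 0.0788, 0.0576]
tcp_rot: [0.991, 0.13, -0.002, -0.0]
contact_force: [-0.7, -0.2, -0.4]
opening: 0.403
finger_force: 61.7
```

View pics/d.png

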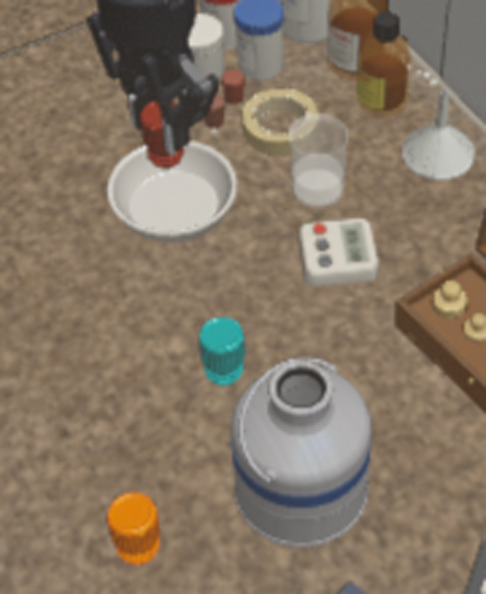

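The can is open and upright at crop (302,450). The bung hangs at (163,140), and straight down from it is near the dish floor centre (172,195). I'll lower it the remaining 60 mm or so.

```bash
python3 -m creep '[{"x":1,"y":0,"z":8,"rx":0,"ry":0,"rz":0,"grip":0},{"x":1,"y":0,"z":8,"rx":0,"ry":0,"rz":0,"grip":0},{"x":0,"y":0,"z":8,"rx":0,"ry":0,"rz":0,"grip":0},{"x":0,"y":0,"z":8,"rx":0,"ry":0,"rz":0,"grip":0},{"x":0,"y":0,"z":8,"rx":0,"ry":0,"rz":0,"grip":0},{"x":0,"y":0,"z":8,"rx":0,"ry":0,"rz":0,"grip":0},{"x":0,"y":0,"z":5,"rx":0,"ry":0,"rz":0,"grip":0},{"x":0,"y":0,"z":3,"rx":0,"ry":0,"rz":0,"grip":0},{"x":0,"y":0,"z":1,"rx":0,"ry":0,"rz":0,"grip":0},{"x":0,"y":0,"z":0,"rx":0,"ry":0,"rz":0,"grip":0}]'
python3 -m creep '[{"x":0,"y":0,"z":0.5,"rx":0,"ry":0,"rz":0,"grip":0},{"x":0,"y":0,"z":0.5,"rx":0,"ry":0,"rz":0,"grip":0},{"x":0,"y":0,"z":0.5,"rx":0,"ry":0,"rz":0,"grip":0},{"x":0,"y":0,"z":0.5,"rx":0,"ry":0,"rz":0,"grip":0},{"x":0,"y":0,"z":0.5,"rx":0,"ry":0,"rz":0,"grip":0},{"x":0,"y":0,"z":0,"rx":0,"ry":0,"rz":0,"grip":0},{"x":0,"y":0,"z":0,"rx":0,"ry":0,"rz":0,"grip":0},{"x":0,"y":0,"z":0,"rx":0,"ry":0,"rz":0,"grip":0},{"x":0,"y":0,"z":0,"rx":0,"ry":0,"rz":0,"grip":0},{"x":0,"y":0,"z":0,"rx":0,"ry":0,"rz":0,"grip":0}]'
```

```text
time: 20.32
eef_pos: [0.5568, 0.0799, 0.0032]
tcp_rot: [0.991, 0.131, -0.0, -0.0]
contact_force: [-0.5, 0.5, 0.1]
opening: 0.399
finger_force: 61.7
time: 21.15
eef_pos: [0.5569, 0.0798, 0.001]
tcp_rot: [0.991, 0.131, 0.0, 0.0]
contact_force: [-0.5, -0.1, -0.6]
opening: 0.401
finger_force: 61.7
```

```bash
python3 -m creep '[{"x":0,"y":0,"z":0.6,"rx":0,"ry":0,"rz":0,"grip":0},{"x":0,"y":0,"z":0.6,"rx":0,"ry":0,"rz":0,"grip":0},{"x":0,"y":0,"z":0.6,"rx":0,"ry":0,"rz":0,"grip":0},{"x":0,"y":0,"z":0.6,"rx":0,"ry":0,"rz":0,"grip":0},{"x":0,"y":0,"z":0.6,"rx":0,"ry":0,"rz":0,"grip":0},{"x":0,"y":0,"z":0.6,"rx":0,"ry":0,"rz":0,"grip":0},{"x":0,"y":0,"z":0.4,"rx":0,"ry":0,"rz":0,"grip":0},{"x":0,"y":0,"z":0,"rx":0,"ry":0,"rz":0,"grip":0},{"x":0,"y":0,"z":0,"rx":0,"ry":0,"rz":0,"grip":0},{"x":0,"y":0,"z":0,"rx":0,"ry":0,"rz":0,"grip":0}]'
```

```text
time: 21.98
eef_pos: [0.5569, 0.0798, -0.0029]
tcp_rot: [0.991, 0.131, 0.0, 0.0]
contact_force: [-1.0, 0.0, 0.4]
opening: 0.401
finger_force: 61.7
```

```bash
python3 -m creep '[{"x":0,"y":0,"z":0.5,"rx":0,"ry":0,"rz":0,"grip":0},{"x":0,"y":0,"z":0.5,"rx":0,"ry":0,"rz":0,"grip":0},{"x":0,"y":0,"z":0.5,"rx":0,"ry":0,"rz":0,"grip":0},{"x":0,"y":0,"z":0.5,"rx":0,"ry":0,"rz":0,"grip":0},{"x":0,"y":0,"z":0.5,"rx":0,"ry":0,"rz":0,"grip":0},{"x":0,"y":0,"z":0.5,"rx":0,"ry":0,"rz":0,"grip":0},{"x":0,"y":0,"z":0,"rx":0,"ry":0,"rz":0,"grip":0},{"x":0,"y":0,"z":0,"rx":0,"ry":0,"rz":0,"grip":0},{"x":0,"y":0,"z":0,"rx":0,"ry":0,"rz":0,"grip":0},{"x":0,"y":0,"z":0,"rx":0,"ry":0,"rz":0,"grip":0}]'
```

```text
time: 22.82
eef_pos: [0.5574, 0.0799, -0.003]
tcp_rot: [0.991, 0.131, -0.0, -0.0]
contact_force: [-6.7, 0.7, 15.6]
opening: 0.403
finger_force: 63.2
```

The bung is on the dish floor. I'll relieve the press, open, and rise.

```bash
python3 -m creep '[{"x":0,"y":0,"z":-1,"rx":0,"ry":0,"rz":0,"grip":0},{"x":0,"y":0,"z":-1,"rx":0,"ry":0,"rz":0,"grip":0},{"x":0,"y":0,"z":-0.5,"rx":0,"ry":0,"rz":0,"grip":0},{"x":0,"y":0,"z":0,"rx":0,"ry":0,"rz":0,"grip":0},{"x":0,"y":0,"z":0,"rx":0,"ry":0,"rz":0,"grip":0.42},{"x":0,"y":0,"z":0,"rx":0,"ry":0,"rz":0,"grip":0.48},{"x":0,"y":0,"z":0,"rx":0,"ry":0,"rz":0,"grip":0.54},{"x":0,"y":0,"z":0,"rx":0,"ry":0,"rz":0,"grip":0.6},{"x":0,"y":0,"z":0,"rx":0,"ry":0,"rz":0,"grip":0.65},{"x":0,"y":0,"z":0,"rx":0,"ry":0,"rz":0,"grip":0.7}]' 20
python3 -m creep '[{"x":0,"y":0,"z":-3,"rx":0,"ry":0,"rz":0,"grip":0.7},{"x":0,"y":0,"z":-6,"rx":0,"ry":0,"rz":0,"grip":0.7},{"x":0,"y":0,"z":-10,"rx":0,"ry":0,"rz":0,"grip":0.7},{"x":0,"y":0,"z":-15,"rx":0,"ry":0,"rz":0,"grip":0.7},{"x":0,"y":0,"z":-20,"rx":0,"ry":0,"rz":0,"grip":0.7},{"x":0,"y":0,"z":-20,"rx":0,"ry":0,"rz":0,"grip":0.7},{"x":0,"y":0,"z":-20,"rx":0,"ry":0,"rz":0,"grip":0.7},{"x":0,"y":0,"z":-20,"rx":0,"ry":0,"rz":0,"grip":0.7},{"x":0,"y":0,"z":-10,"rx":0,"ry":0,"rz":0,"grip":0.7},{"x":0,"y":0,"z":0,"rx":0,"ry":0,"rz":0,"grip":0.7}]'
python3 - <<'E'
from h import *
c=optics.read_camera('side')
k=blob(c['color'],lo=(0,110,50),hi=(12,255,255),box=(252,190,315,250),hue2=170)
p,r=cv2.minEnclosingCircle(k);print('red',p,r,cv2.boundingRect(k),plane(c,p,.035))
h=blob(c['color'],lo=(105,90,40),hi=(125,255,200),box=(295,290,365,345));print('band',cv2.boundingRect(h))
d=blob(c['color'],lo=(0,0,190),hi=(180,40,255),box=(252,195,315,245));print('dish',cv2.boundingRect(d))
E
```

```text
time: 23.65
eef_pos: [0.5566, 0.0798, -0.004]
tcp_rot: [0.991, 0.131, -0.0, -0.0]
contact_force: [-0.1, -0.4, 0.1]
opening: 0.707
finger_force: 0.0
time: 24.48
eef_pos: [0.5593, 0.0798, 0.1246]
tcp_rot: [0.991, 0.131, 0.004, 0.001]
contact_force: [0.9, 0.3, 0.7]
opening: 0.699
finger_force: 0.0
red (284.0, 216.0) 11.180439949035645 (276, 205, 15, 23) [0.56280019 0.08296038 0.035     ]
band (321, 321, 35, 17)
dish (267, 212, 34, 24)
```

```bash
python3 -c "
from plant import sign_off
print(sign_off())"
```

```text
the job is handed in; nothing more can be done
None
```

The bung was rocked out and stands in the white dish, about 8 mm off its centre by the last camera measurement; the can is upright where it was, and the job is handed in at about 24.5 s (no verdict came back).

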